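# Load the test carrier and index it through the tester

### The job

With the carrier at the loading station, flip open a cap for each power module on the bench, lay every module flat in a nest of its own, and press all three caps fully shut, an empty nest's too. Then push the carrier along its rail into the next detent, the test station, let it settle there and press the tester's start button, and afterwards push it on into the last detent, the exit station, leaving the modules capped in their nests and the other things on the bench where they are.

Things in the scene. Friction and masses are not known exactly. Their poses are not given: they have to be found in the camera images.
- module0: power module: a black block 64 x 38 x 30 mm (x, y, z) topped with aluminium fins that run along its length; its solid envelope is the full 64 x 38 x 30 box. Origin: centre of its underside, x along the 64 mm length, z up. Two or three modules are present, standing on the bench between the robot and the slide or out at the sides; all are alike. Mass about 0.12 kg
- module1: power module: a black block 64 x 38 x 30 mm (x, y, z) topped with aluminium fins that run along its length; its solid envelope is the full 64 x 38 x 30 box. Origin: centre of its underside, x along the 64 mm length, z up. Two or three modules are present, standing on the bench between the robot and the slide or out at the sides; all are alike. Mass about 0.12 kg
- module2: power module: a black block 64 x 38 x 30 mm (x, y, z) topped with aluminium fins that run along its length; its solid envelope is the full 64 x 38 x 30 box. Origin: centre of its underside, x along the 64 mm length, z up. Two or three modules are present, standing on the bench between the robot and the slide or out at the sides; all are alike. Mass about 0.12 kg
- nest0 (a point): nest 0 of the carrier, nearest the push post (the -y end): centre of the nest's floor, about 38 mm above the bench. Axes: y along the rail to the later stations, x across it away from the robot, z up. The nest is 70 mm (x) by 46 mm (y) inside, with walls 4 mm thick and 8 mm high; a module lies in it with its length along x. Nests are 95 mm apart
- cap0 (a joint): flip cap of nest 0: 0 = shut and level, grows as it opens up and over towards the robot, stop at 2.2 rad; a stiff hinge, it stays where it is left. Plate 76 x 58 x 6 mm, its mid-plane 36 mm above the nest's floor when shut (a seated module is 3 mm below it)
- tab0 (a point): middle of the thumb tab of cap 0, 100 mm from the hinge axis. The tab (14 mm wide along the hinge, 8 mm thick) sticks out 36 mm past the cap's free edge, from 80 to 116 mm from the hinge: on the side away from the robot when shut, pointing up when the cap is at 1.57 rad. x: outwards from the hinge, y: along the hinge, z: out of the cap's upper face
- cap0_hinge (a point): middle of the hinge axis of cap 0; the axis runs along the rail (y), 41 mm from the nest's centre on the robot's side and 36 mm above the nest's floor
- nest1 (a point): nest 1 of the carrier, the middle one: centre of the nest's floor, about 38 mm above the bench. Axes: y along the rail to the later stations, x across it away from the robot, z up. The nest is 70 mm (x) by 46 mm (y) inside, with walls 4 mm thick and 8 mm high; a module lies in it with its length along x. Nests are 95 mm apart
- cap1 (a joint): flip cap of nest 1: 0 = shut and level, grows as it opens up and over towards the robot, stop at 2.2 rad; a stiff hinge, it stays where it is left. Plate 76 x 58 x 6 mm, its mid-plane 36 mm above the nest's floor when shut (a seated module is 3 mm below it)
- tab1 (a point): middle of the thumb tab of cap 1, 100 mm from the hinge axis. The tab (14 mm wide along the hinge, 8 mm thick) sticks out 36 mm past the cap's free edge, from 80 to 116 mm from the hinge: on the side away from the robot when shut, pointing up when the cap is at 1.57 rad. x: outwards from the hinge, y: along the hinge, z: out of the cap's upper face
- cap1_hinge (a point): middle of the hinge axis of cap 1; the axis runs along the rail (y), 41 mm from the nest's centre on the robot's side and 36 mm above the nest's floor
- nest2 (a point): nest 2 of the carrier, the one farthest from the push post (+y end): centre of the nest's floor, about 38 mm above the bench. Axes: y along the rail to the later stations, x across it away from the robot, z up. The nest is 70 mm (x) by 46 mm (y) inside, with walls 4 mm thick and 8 mm high; a module lies in it with its length along x. Nests are 95 mm apart
- cap2 (a joint): flip cap of nest 2: 0 = shut and level, grows as it opens up and over towards the robot, stop at 2.2 rad; a stiff hinge, it stays where it is left. Plate 76 x 58 x 6 mm, its mid-plane 36 mm above the nest's floor when shut (a seated module is 3 mm below it)
- tab2 (a point): middle of the thumb tab of cap 2, 100 mm from the hinge axis. The tab (14 mm wide along the hinge, 8 mm thick) sticks out 36 mm past the cap's free edge, from 80 to 116 mm from the hinge: on the side away from the robot when shut, pointing up when the cap is at 1.57 rad. x: outwards from the hinge, y: along the hinge, z: out of the cap's upper face
- cap2_hinge (a point): middle of the hinge axis of cap 2; the axis runs along the rail (y), 41 mm from the nest's centre on the robot's side and 36 mm above the nest's floor
- carrier (a joint): position of the carrier along the rail, in m, growing towards +y: sprung detents at 0.00 (loading station), 0.09 (test station) and 0.18 (exit station); between them it is drawn to the nearer one; about 6 N moves it. A grey plate 98 x 300 x 16 mm, its top 38 mm above the bench; a pointer on its far edge meets a dark steel plate on the base at each station
- push_post (a point): top of the push post at the -y end of the carrier: a steel post 18 mm in diameter with a black ball 26 mm in diameter on it, standing 61 mm above the carrier's top; this point is the top of the ball, about 99 mm above the bench. The carrier's end face is 8 mm beyond the post's axis
- slide_mid (a point): middle of the slide's base on the bench; the base is an aluminium plate 104 x 540 x 12 mm; x across the rail away from the robot, y along the rail
- start (a joint): travel of the tester's start button: 0 = out, 0.006 m = fully down (5 N, springs back); it counts as pressed beyond 0.004
- start_top (a point): centre of the top face of the start button, a green button 36 mm in diameter on a yellow box
- bottle: bystander: white bottle, 52 mm in diameter, 120 mm high; origin at the centre of its underside. To be left alone
- tape: bystander: roll of yellow tape, 90 mm in diameter, 24 mm high; origin at the centre of its underside. To be left alone
- driver: bystander: screwdriver lying on the bench, handle to its -x. To be left alone
- cup: bystander: grey cup, 76 mm in diameter, 85 mm high; origin at the centre of its underside. To be left alone
There are look-alikes about, which are no part of the job. What is shaped like the module2 but pink is not meant. Leave any blue or purple look-alike of the module1 alone.

How it is judged (in metres and radians):
On the way, in this order (a step that is already met when the one before it is completed fails the run):
1. every module lies in a nest and all caps are shut, the carrier still at the loading station (((x of module0 in the frame of nest0 between -0.008 and 0.008 m and y of module0 in the frame of nest0 between -0.009 and 0.009 m and z of module0 in the frame of nest0 between -0.004 and 0.005 m) or (x of module0 in the frame of nest1 between -0.008 and 0.008 m and y of module0 in the frame of nest1 between -0.009 and 0.009 m and z of module0 in the frame of nest1 between -0.004 and 0.005 m) or (x of module0 in the frame of nest2 between -0.008 and 0.008 m and y of module0 in the frame of nest2 between -0.009 and 0.009 m and z of module0 in the frame of nest2 between -0.004 and 0.005 m)) and angle between each of module0, module1, module2's own z axis and vertical below 0.12 rad and ((x of module1 in the frame of nest0 between -0.008 and 0.008 m and y of module1 in the frame of nest0 between -0.009 and 0.009 m and z of module1 in the frame of nest0 between -0.004 and 0.005 m) or (x of module1 in the frame of nest1 between -0.008 and 0.008 m and y of module1 in the frame of nest1 between -0.009 and 0.009 m and z of module1 in the frame of nest1 between -0.004 and 0.005 m) or (x of module1 in the frame of nest2 between -0.008 and 0.008 m and y of module1 in the frame of nest2 between -0.009 and 0.009 m and z of module1 in the frame of nest2 between -0.004 and 0.005 m)) and ((x of module2 in the frame of nest0 between -0.008 and 0.008 m and y of module2 in the frame of nest0 between -0.009 and 0.009 m and z of module2 in the frame of nest0 between -0.004 and 0.005 m) or (x of module2 in the frame of nest1 between -0.008 and 0.008 m and y of module2 in the frame of nest1 between -0.009 and 0.009 m and z of module2 in the frame of nest1 between -0.004 and 0.005 m) or (x of module2 in the frame of nest2 between -0.008 and 0.008 m and y of module2 in the frame of nest2 between -0.009 and 0.009 m and z of module2 in the frame of nest2 between -0.004 and 0.005 m)) and value of joint each of cap0, cap1, cap2 below 0.07 rad and value of joint carrier below 0.015 m), for 0.2 s.
2. the loaded carrier rests in the test station's detent (((x of module0 in the frame of nest0 between -0.008 and 0.008 m and y of module0 in the frame of nest0 between -0.009 and 0.009 m and z of module0 in the frame of nest0 between -0.004 and 0.005 m) or (x of module0 in the frame of nest1 between -0.008 and 0.008 m and y of module0 in the frame of nest1 between -0.009 and 0.009 m and z of module0 in the frame of nest1 between -0.004 and 0.005 m) or (x of module0 in the frame of nest2 between -0.008 and 0.008 m and y of module0 in the frame of nest2 between -0.009 and 0.009 m and z of module0 in the frame of nest2 between -0.004 and 0.005 m)) and angle between each of module0, module1, module2's own z axis and vertical below 0.12 rad and ((x of module1 in the frame of nest0 between -0.008 and 0.008 m and y of module1 in the frame of nest0 between -0.009 and 0.009 m and z of module1 in the frame of nest0 between -0.004 and 0.005 m) or (x of module1 in the frame of nest1 between -0.008 and 0.008 m and y of module1 in the frame of nest1 between -0.009 and 0.009 m and z of module1 in the frame of nest1 between -0.004 and 0.005 m) or (x of module1 in the frame of nest2 between -0.008 and 0.008 m and y of module1 in the frame of nest2 between -0.009 and 0.009 m and z of module1 in the frame of nest2 between -0.004 and 0.005 m)) and ((x of module2 in the frame of nest0 between -0.008 and 0.008 m and y of module2 in the frame of nest0 between -0.009 and 0.009 m and z of module2 in the frame of nest0 between -0.004 and 0.005 m) or (x of module2 in the frame of nest1 between -0.008 and 0.008 m and y of module2 in the frame of nest1 between -0.009 and 0.009 m and z of module2 in the frame of nest1 between -0.004 and 0.005 m) or (x of module2 in the frame of nest2 between -0.008 and 0.008 m and y of module2 in the frame of nest2 between -0.009 and 0.009 m and z of module2 in the frame of nest2 between -0.004 and 0.005 m)) and value of joint each of cap0, cap1, cap2 below 0.07 rad and value of joint carrier between 0.082 and 0.098 m and velocity of joint carrier below 0.02 m/s), for 0.3 s.
3. the start button is pressed with the carrier at the test station (value of joint start above 0.004 m and value of joint carrier between 0.082 and 0.098 m), for 0.05 s.
4. the carrier is in the exit station's detent (value of joint carrier between 0.172 and 0.188 m), for 0.2 s.
At the end, for the whole second after the job is handed in: the carrier is within 8 mm of the exit station (0.18 m), every module lies flat in a nest (within 8 mm along, 9 mm across, 5 mm in height, 0.12 rad) and is at rest, and all three caps are shut to within 0.07 rad (all of step 4 and ((x of module0 in the frame of nest0 between -0.008 and 0.008 m and y of module0 in the frame of nest0 between -0.009 and 0.009 m and z of module0 in the frame of nest0 between -0.004 and 0.005 m) or (x of module0 in the frame of nest1 between -0.008 and 0.008 m and y of module0 in the frame of nest1 between -0.009 and 0.009 m and z of module0 in the frame of nest1 between -0.004 and 0.005 m) or (x of module0 in the frame of nest2 between -0.008 and 0.008 m and y of module0 in the frame of nest2 between -0.009 and 0.009 m and z of module0 in the frame of nest2 between -0.004 and 0.005 m)) and angle between each of module0, module1, module2's own z axis and vertical below 0.12 rad and ((x of module1 in the frame of nest0 between -0.008 and 0.008 m and y of module1 in the frame of nest0 between -0.009 and 0.009 m and z of module1 in the frame of nest0 between -0.004 and 0.005 m) or (x of module1 in the frame of nest1 between -0.008 and 0.008 m and y of module1 in the frame of nest1 between -0.009 and 0.009 m and z of module1 in the frame of nest1 between -0.004 and 0.005 m) or (x of module1 in the frame of nest2 between -0.008 and 0.008 m and y of module1 in the frame of nest2 between -0.009 and 0.009 m and z of module1 in the frame of nest2 between -0.004 and 0.005 m)) and ((x of module2 in the frame of nest0 between -0.008 and 0.008 m and y of module2 in the frame of nest0 between -0.009 and 0.009 m and z of module2 in the frame of nest0 between -0.004 and 0.005 m) or (x of module2 in the frame of nest1 between -0.008 and 0.008 m and y of module2 in the frame of nest1 between -0.009 and 0.009 m and z of module2 in the frame of nest1 between -0.004 and 0.005 m) or (x of module2 in the frame of nest2 between -0.008 and 0.008 m and y of module2 in the frame of nest2 between -0.009 and 0.009 m and z of module2 in the frame of nest2 between -0.004 and 0.005 m)) and value of joint each of cap0, cap1, cap2 below 0.07 rad and linear speed of each of module0, module1, module2 below 0.03 m/s); the robot touches nothing.
It fails at once if the bottle is moved by more than 40 mm or knocked over (distance of bottle from where it was at the start of the episode above 0.04 m or angle between bottle's own z axis and vertical above 0.6 rad).
It fails at once if the tape is moved by more than 40 mm (distance of tape from where it was at the start of the episode above 0.04 m).
It fails at once if the driver is moved by more than 40 mm (distance of driver from where it was at the start of the episode above 0.04 m).
It fails at once if the cup is moved by more than 40 mm or knocked over (distance of cup from where it was at the start of the episode above 0.04 m or angle between cup's own z axis and vertical above 0.6 rad).
Of module0, module1, module2 only 2 to 3 are there at a start; the rules pass over those that are not, and their reading is None.
At some moment in a run one of module0, module1, module2 may be knocked a few centimetres aside while the robot is not near it.
It also fails if it takes over 210 s, if anything falls off the work surface, if the arm or the gripper's body presses on something with over 40 N, if the wrist force passes 120 N, or if a joint passes its speed limit or range.

### The arm

A 6-joint arm with a two-finger parallel gripper is mounted at the origin on the work surface. World frame = base frame: x ahead of the robot, y to its left, z up, the work surface at z = 0. Lengths are in m, angles in degrees, forces in N, time in s.
With the tool pointing down it reaches from about 0.35 to 0.875 m from the base axis. Payload 4.2 kg.
Tool frame: the origin (TCP) lies midway between the tips of the shut fingers; the grasp point (between the pads) lies 19 mm behind it; z points along the fingers, y is the line along which they close (so a half turn about z gives the same grasp; the last joint's range is limited). The gripper opens to 87 mm and grips with 3 to 60 N. Pads are 19 mm wide; open, the fingers measure 117 mm over their backs; the gripper's body (75 mm by 190 mm) begins 51 mm behind the grasp point.
Start: joints at [-58.064, 22.042, 0.453, 0, -68.411, -14.817], TCP at [0.184, -0.597, 0.223] pointing down, gripper open.
Joint ranges: [-179.83, 179.83], [-69.29, 118.12], [-61.27, 80.66], [-181.25, 117.63], [-171.15, -9.14], [-177.46, 177.46]. Speed limits (degrees/s): [159.86, 159.86, 180, 180, 180, 180].

### API

Orientations are given as [roll, pitch, yaw] about the fixed x, y, z axes, in that order (R = Rz(yaw) Ry(pitch) Rx(roll)).
In Python, from rig import bot gives the robot as it stands.
- The arm moves only by the tool jog_arm, never from a script. Its arguments are lists of equal length, an entry for each row: "claw": the finger opening in mm, from 0 to 87; "slide": the shift along the tool's x, y, z in mm, a list of three; "spin": the turn about the tool's z in degrees. In form: {"claw": [claw, ...], "slide": [[x, y, z], ...], "spin": [spin, ...]}. A call has 1 to 10 rows; each row is the pose to reach, as a shift and turn from the pose commanded when the call began, along the tool's axes at that moment; what a row does not reach only later rows make up. A row lasts 1/8 s, in which the tool goes at most 62.5 mm and 10.7 degrees, less where a joint would pass 70% of its speed; a pose out of reach is approached as far as the arm can. A call with a gripper value outside its range is refused whole. The fingers move at their own pace and stop on an object; the grip force is fixed at half the most. Time passes only in rows, so rows that repeat a pose let the fingers close. It gives the time, the measured TCP pose, the force, the opening and the grip force at its end, in the units of the state.
- bot.get_state(): the state, without advancing time (a new reading comes with each control period).
- bot.get_image(name): name is "scene" or "top" or "wrist"; returns (picture, depth): 400x640x3 uint8, red, green, blue; 400x640 float32, m along the optical axis (not along the pixel's ray), 0 where there is no reading.
- bot.get_calibration(name): a dict with "fov_y" (degrees; the focal length in pixels is half the picture's height over the tangent of half this angle, whatever the lens; pixels are square), "cx", "cy" (the principal point, pixels), "k1" (the pictures are not rectified: a ray, as slopes to the right and down, at radius r is drawn at 1 + k1 r^2 times it, then the intrinsics apply), "world_to_cam" (4x4, takes a point from world to camera coordinates); the wrist camera has in their place "tool_from_camera" (4x4, takes a point from camera to tool coordinates, whose origin is the TCP and whose axes are the flange's). Camera axes: x right, y down, z forward; pixel columns grow to the right and rows downward; lengths in m; the calibration is good to about 2 mm. A picture is of the moment at which its call begins: read the wrist's pose just before it. get_calibration takes no time and is no camera call.
- bot.job_done(): hands the job in; it is judged then, once.
The state is a dict: "time_s": time; "q": joint angles; "joint_velocities": joint speeds; "joint_torque": joint torques, N m; "tool_pos": TCP position; "orientation": TCP orientation; "wrist_force": force on the tool from outside, world axes, zero at the start; "wrist_torque": the same for the moment, N m; "grip_width": opening from 0.0 (shut) to 1.0 (fully open); "finger_force": force on a finger pad.
Only numpy, scipy, OpenCV 4.12 (cv2) and the standard library are available. Lean on these libraries where they do the work, as an engineer would, in place of code of your own. Each camera call takes 0.05 s, during which the arm holds its last target. There are 200 camera calls.

## Working session

There is one attempt and no reset: what is moved stays moved. The work goes in short steps, Python scripts to look and compute and a tool call to move; the robot and the scene stay as the last step left them, time stands still between calls to the robot, and variables do not carry over. Pictures are saved under pics/ and viewed, at most 14 in all, crops included, and the job is handed in when it is done.

Besides the shell and the picture viewer there is one more tool, called after "Call:" as name(argument=value, ...), one argument or row to a line, values as JSON. jog_arm: Moves the arm, as the interface text tells. Its arguments: {"type":"object","properties":{"claw":{"type":"array"},"slide":{"type":"array"},"spin":{"type":"array"}},"required":["claw","slide","spin"]}

```bash
ls; mkdir -p pics; cat > h.py <<'E'
import numpy as np, cv2
from scipy.spatial.transform import Rotation as Ro
from rig import bot
def toolT(s=None):
    s=s or bot.get_state(); T=np.eye(4)
    T[:3,:3]=Ro.from_euler('xyz',s["orientation"],degrees=True).as_matrix(); T[:3,3]=s["tool_pos"]; return T
def grab(n):
    T=toolT(); c=bot.get_calibration(n); im,d=bot.get_image(n)
    c2w=T@np.array(c["tool_from_camera"]) if n=="wrist" else np.linalg.inv(np.array(c["world_to_cam"]))
    f=200/np.tan(np.radians(c["fov_y"]/2))
    return dict(im=im,d=d,c2w=c2w,K=np.array([[f,0,c["cx"]],[0,f,c["cy"]],[0,0,1]]),k=np.array([c["k1"],0,0,0,0.]))
def rays(g,uv):
    p=cv2.undistortPoints(np.float64(uv).reshape(-1,1,2),g["K"],g["k"])[:,0]
    return np.c_[p,np.ones(len(p))]
def onplane(g,uv,z):
    r=rays(g,uv)@g["c2w"][:3,:3].T; o=g["c2w"][:3,3]
    return o+r*((z-o[2])/r[:,2])[:,None]
def bydepth(g,uv):
    uv=np.array(uv).reshape(-1,2); d=g["d"][uv[:,1].astype(int),uv[:,0].astype(int)]
    return (rays(g,uv)*d[:,None])@g["c2w"][:3,:3].T+g["c2w"][:3,3]
def cloud(g):
    v,u=np.mgrid[0:400,0:640]; return bydepth(g,np.c_[u.ravel(),v.ravel()]).reshape(400,640,3)
def proj(g,P):
    w=np.linalg.inv(g["c2w"]); return cv2.projectPoints(np.float64(P).reshape(-1,1,3),cv2.Rodrigues(w[:3,:3])[0],w[:3,3],g["K"],g["k"])[0][:,0]
def save(n,im): cv2.imwrite("pics/"+n,im[...,::-1])
E
python3 - <<'E'
from h import *
s=bot.get_state(); print(s)
for n in("scene","top"):
    g=grab(n); save(n+"0.png",g["im"]); print(n,g["c2w"].round(3).tolist(),g["K"][0,0])
    np.savez(n+"0.npz",**g)
E
```

```text
pics
{'time_s': 0.0, 'q': array([-5.80613953e+01,  2.20904935e+01,  3.81014768e-01, -2.96322803e-02,
       -6.84097153e+01, -1.48142001e+01]), 'joint_velocities': array([-0.01913978, -0.01859396, -0.10805093,  0.09497515, -0.06205124,
        0.00525679]), 'joint_torque': array([ 1.06390287e-04, -3.90669858e+01,  1.87406266e+01,  4.21986893e+00,
        1.08411990e-02, -2.07815538e-04]), 'tool_pos': array([ 0.18385678, -0.59673005,  0.22146918]), 'orientation': array([ 1.79877726e+02, -3.86143060e-03, -1.62886524e+02]), 'wrist_force': array([-0.49572208, -0.49882949, -0.47488639]), 'wrist_torque': array([0.02862548, 0.00961825, 0.00374396]), 'finger_force': 0.0, 'grip_width': 1.002793851927356}
scene [[0.065, 0.826, -0.56, 1.152], [0.998, -0.049, 0.043, -0.083], [0.008, -0.561, -0.828, 1.06], [0.0, 0.0, 0.0, 1.0]] 433.7513255876199
top [[-0.008, -0.986, 0.164, 0.299], [-1.0, 0.009, 0.009, -0.028], [-0.011, -0.164, -0.986, 1.367], [0.0, 0.0, 0.0, 1.0]] 384.3137389921761
```

View pics/scene0.png

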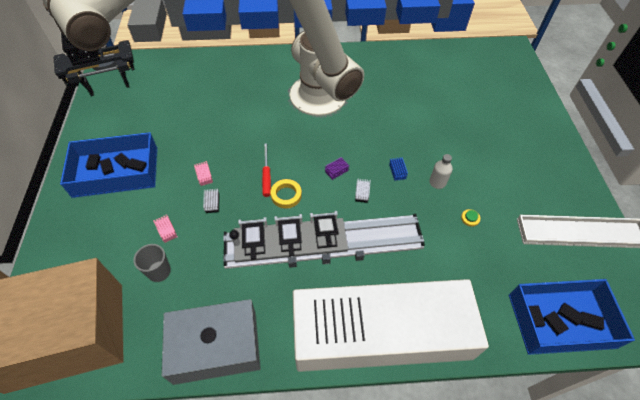

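View pics/top0.png

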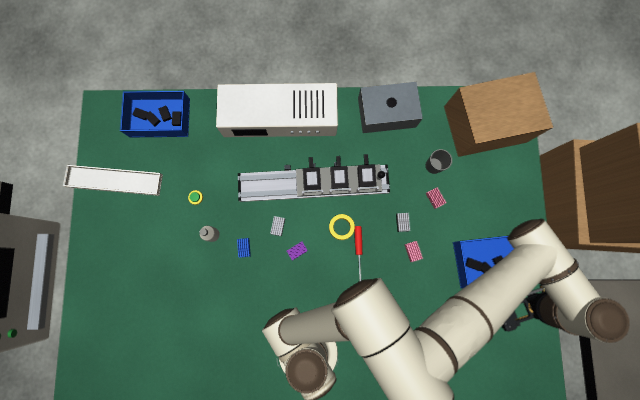

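The scene picture shows two grey-finned modules at (211,200) and (363,190). The look-alikes are pink at (203,173) and (164,227), purple at (336,168) and blue at (398,168). The carrier sits at (290,240) with its post at (234,234), and the start button is at (471,217). In the top picture the modules are at (403,222) and (277,226). I choose the two grey ones, and see no third module.

```bash
python3 - <<'E'
from h import *
G={n:dict(np.load(n+"0.npz")) for n in("scene","top")}
s,t=G["scene"],G["top"]
a=cv2.resize(s["im"][150:275,150:430],None,fx=2.8,fy=2.8,interpolation=cv2.INTER_CUBIC)
save("crop0.png",a[:350])
def tri(us,ut):
    A=[];b=[]
    for g,u in((s,us),(t,ut)):
        r=(rays(g,[u])@g["c2w"][:3,:3].T)[0]; r/=np.linalg.norm(r); P=np.eye(3)-np.outer(r,r); A.append(P); b.append(P@g["c2w"][:3,3])
    return np.linalg.solve(sum(A),sum(b))
box={"A":((211,200),(403,222)),"B":((363,190),(277,226))}
for k,us in box.items():
    cen=[]
    for g,(u,v) in zip((s,t),us):
        h=cv2.cvtColor(g["im"],cv2.COLOR_RGB2HSV); m=np.zeros((400,640),np.uint8)
        m[v-16:v+17,u-16:u+17]=((h[...,1]<70))[v-16:v+17,u-16:u+17]
        C=cloud(g); m[C[...,2]<0.02]=0
        m=cv2.morphologyEx(m,cv2.MORPH_CLOSE,np.ones((5,5)))
        c=max(cv2.findContours(m,0,2)[0],key=cv2.contourArea)[:,0]
        P=onplane(g,c,.03)[:,:2].astype(np.float32); R=cv2.minAreaRect(P*1000)
        M=cv2.moments(c); cc=(M["m10"]/M["m00"],M["m01"]/M["m00"]); cen.append(cc)
        Q=C[m>0]; print(k,np.round(R[0],0),np.round(R[1],0),R[2],"zmed",np.median(Q[:,2]).round(3),"c",onplane(g,[cc],.03).round(3))
        bx=cv2.boxPoints(R); e=bx[1]-bx[0]; f=bx[2]-bx[1]; e=e if np.hypot(*e)>np.hypot(*f) else f; print("  long yaw",np.degrees(np.arctan2(e[1],e[0])).round(1))
    print(k,"tri",tri(*cen).round(3))
for n,g in G.items():
    C=cloud(g); h=cv2.cvtColor(g["im"],cv2.COLOR_RGB2HSV)
    # green button
    u,v=((471,217) if n=="scene" else (195,197))
    w=np.s_[v-9:v+10,u-9:u+10]; m=(h[w][...,0]>50)&(h[w][...,0]<80)&(h[w][...,1]>120)&(h[w][...,2]>110)&(C[w][...,2]>.02)
    print(n,"button",m.sum(),np.median(C[w][m],0).round(3), "z pts", C[w][m][:,2].round(3)[:8])
    # heights map around slide
    m=(C[...,0]>.4)&(C[...,0]<.85)&(C[...,1]>-.4)&(C[...,1]<.4)
    for lo,hi,nm in((.007,.02,"base"),(.03,.046,"plate"),(.065,.09,"caps"),(.09,.11,"ball")):
        q=m&(C[...,2]>lo)&(C[...,2]<hi)&(C[...,0]>.5)
        mm=cv2.morphologyEx(q.astype(np.uint8),cv2.MORPH_OPEN,np.ones((2,2)))
        N,L,S,ce=cv2.connectedComponentsWithStats(mm)
        for i in range(1,N):
            if S[i,4]>15:
                P=C[L==i]; R=cv2.minAreaRect((P[:,:2]*1000).astype(np.float32)); print(n,nm,S[i,4],np.median(P,0).round(3),np.round(R[0],0),np.round(R[1],0),round(R[2],1))
E
```

```text
A [ 443. -336.] [78. 40.] 3.652952194213867 zmed 0.026 c [[ 0.441 -0.336  0.03 ]]
  long yaw 3.7
A [ 436. -336.] [63. 40.] 2.3410794734954834 zmed 0.026 c [[ 0.436 -0.336  0.03 ]]
  long yaw 2.3
A tri [ 0.437 -0.337  0.024]
B [430. 103.] [38. 71.] 78.31326293945312 zmed 0.023 c [[0.43  0.103 0.03 ]]
  long yaw -11.7
B [427. 103.] [39. 63.] 78.14337921142578 zmed 0.025 c [[0.427 0.103 0.03 ]]
  long yaw -11.9
B tri [0.427 0.103 0.026]
scene button 84 [0.536 0.4   0.023] z pts [0.024 0.023 0.024 0.022 0.025 0.02  0.023 0.023]
scene base 87 [0.542 0.386 0.013] [843. 169.] [ 38. 796.] 53.6
scene base 20 [0.53  0.205 0.019] [528. 203.] [25. 13.] 85.5
scene base 20 [0.533 0.144 0.019] [531. 143.] [25. 11.] 84.4
scene base 18 [0.533 0.174 0.021] [529. 173.] [22. 12.] 84.4
scene base 40 [0.536 0.097 0.021] [533.  97.] [14. 53.] 4.2
scene base 18 [0.539 0.054 0.02 ] [536.  54.] [23. 10.] 89.0
scene base 923 [0.572 0.14  0.013] [810.   6.] [186. 683.] 60.2
scene base 91 [ 0.596 -0.275  0.013] [ 599. -272.] [56. 21.] 2.6
scene base 511 [0.621 0.135 0.012] [827.  -4.] [211. 635.] 58.0
scene base
[... 5500 characters left out ...]
.  79.] [25. 11.] 47.5
top ball 50 [ 0.811 -0.021  0.109] [809. -20.] [28. 38.] 89.5
top ball 29 [0.812 0.129 0.109] [811. 131.] [30. 17.] 42.8
top ball 19 [0.805 0.177 0.108] [806. 177.] [25.  9.] 21.6
top ball 80 [0.782 0.045 0.109] [557.  -3.] [518.  50.] 11.0
top ball 32 [ 0.784 -0.107  0.107] [571. -64.] [ 24. 550.] 79.9
top ball 501 [0.76  0.117 0.101] [582. 130.] [409. 503.] 80.0
top ball 28 [0.777 0.225 0.109] [549. 100.] [562.  18.] 28.8
top ball 18 [0.778 0.085 0.108] [779.  85.] [25. 10.] 40.5
top ball 16 [ 0.773 -0.028  0.11 ] [775. -28.] [17. 13.] 89.9
top ball 194 [ 0.6   -0.022  0.096] [474. -20.] [ 55. 351.] 89.3
top ball 33 [ 0.592 -0.258  0.095] [ 594. -267.] [17. 40.] 22.6
```

View pics/crop0.png

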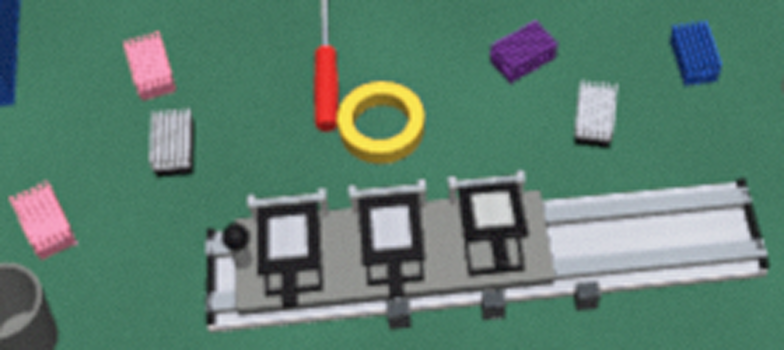

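The crop confirms the choice: two grey-finned black blocks at crop (170,140) and (597,112), and the rest are pink, purple or blue. Caps 0 and 1 lie flat and cap 2 looks ajar. Next I move above the carrier and look from close by.

Call:
jog_arm(
  claw=[87, 87, 87, 87, 87, 87, 87, 87, 87, 87],
  slide=[
    [-464, 367, -130],
    [-464, 367, -130],
    [-464, 367, -130],
    [-464, 367, -130],
    [-464, 367, -130],
    [-464, 367, -130],
    [-464, 367, -130],
    [-464, 367, -130],
    [-464, 367, -130],
    [-464, 367, -130],
  ],
  spin=[14, 14, 14, 14, 14, 14, 14, 14, 14, 14],
)

```text
time_s: 1.35
tool_pos: [0.5203, -0.1076, 0.3527]
orientation: [180.0, -0.0, -176.8]
wrist_force: [0.3, -0.5, 0.0]
grip_width: 0.997
finger_force: 0.0
```

```bash
python3 - <<'E'
from h import *
s=bot.get_state(); print(s["time_s"],s["tool_pos"],s["orientation"])
print(np.array(bot.get_calibration("wrist")["tool_from_camera"]).round(3).tolist())
g=grab("wrist"); save("w1.png",g["im"]); np.savez("w1.npz",**g); print(g["c2w"].round(3).tolist(),g["K"][0,0])
E
```

```text
1.35 [ 0.52034234 -0.10763192  0.35270028] [ 1.79984253e+02 -5.38077431e-03 -1.76785122e+02]
[[-0.001, -0.962, -0.272, 0.074], [1.0, -0.001, 0.0, -0.0], [-0.001, -0.272, 0.962, -0.162], [0.0, 0.0, 0.0, 1.0]]
[[-0.055, 0.961, 0.271, 0.447], [0.998, 0.053, 0.016, -0.112], [0.001, 0.272, -0.962, 0.515], [0.0, 0.0, 0.0, 1.0]] 293.7522554581388
```

View pics/w1.png

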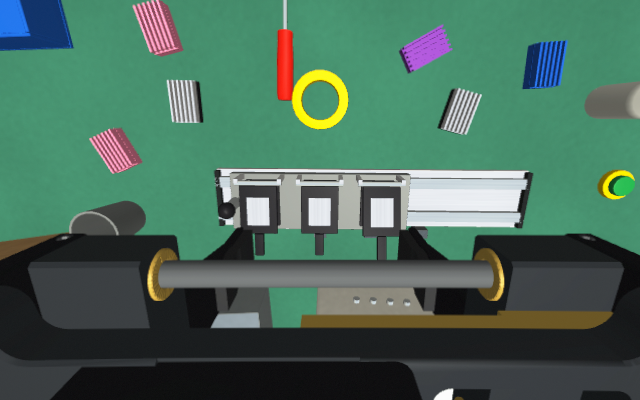

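The wrist view shows the modules at (184,101) and (461,111). The three caps are at (258,210), (319,210) and (380,210), with tabs below them; tab 2 lies further out, so cap 2 is ajar. The post is at (227,211) and the button at (624,187).

```bash
python3 - <<'E'
from h import *
g=dict(np.load("w1.npz")); C=cloud(g); h=cv2.cvtColor(g["im"],cv2.COLOR_RGB2HSV)
def rect(P):
    R=cv2.minAreaRect((P[:,:2]*1000).astype(np.float32)); bx=cv2.boxPoints(R); e=bx[1]-bx[0]; f=bx[2]-bx[1]; e=e if np.hypot(*e)>np.hypot(*f) else f
    a=np.degrees(np.arctan2(e[1],e[0])); return np.round(R[0],1),np.round(sorted(R[1]),1),round((a+90)%180-90,1)
for k,(u,v) in {"A":(184,101),"B":(461,111)}.items():
    m=np.zeros((400,640),np.uint8); w=np.s_[v-32:v+33,u-28:u+29]; m[w]=(C[w][...,2]>.018)&(h[w][...,1]<90)
    m=cv2.morphologyEx(cv2.morphologyEx(m,cv2.MORPH_OPEN,np.ones((3,3))),cv2.MORPH_CLOSE,np.ones((7,7)))
    P=C[m>0]; top=P[P[:,2]>np.percentile(P[:,2],90)-.004]; print(k,m.sum(),"z",np.percentile(P[:,2],[5,50,95]).round(3),rect(P),rect(top))
    c=max(cv2.findContours(m,0,2)[0],key=cv2.contourArea)[:,0]; print("  plane",rect(onplane(g,c,.03)))
for k,(u,v) in enumerate([(258,210),(319,210),(380,210)]):
    w=np.s_[178:262,u-30:u+31]; q=C[w].reshape(-1,3); dark=(g["im"][w].max(-1)<70).ravel(); ok=(q[:,2]>.05)&(q[:,2]<.13)&dark
    P=q[ok]; vv=np.mgrid[178:262,u-30:u+31][0].ravel()[ok]
    pl=P[vv<234]; tb=P[vv>=237]
    A=np.c_[pl[:,:2],np.ones(len(pl))]; co=np.linalg.lstsq(A,pl[:,2],rcond=None)[0]
    print("cap",k,len(P),"plate",rect(pl),"zmed",np.median(pl[:,2]).round(4),"slope xy",co[:2].round(3),"| tab",len(tb),np.median(tb,0).round(4),tb.min(0).round(3),tb.max(0).round(3))
w=np.s_[195:225,215:238]; m=(g["im"][w].max(-1)<60)&(C[w][...,2]>.08); print("ball",np.median(C[w][m],0),C[w][m].max(0),C[w][m].min(0))
w=np.s_[170:205,600:640]; m=(h[w][...,0]>50)&(h[w][...,0]<75)&(h[w][...,1]>150)&(h[w][...,2]>120); P=C[w][m];P=P[P[:,2]>.018]; print("btn",len(P),rect(P),np.percentile(P[:,2],[10,50,90]))
# base near edge line & hinge bars
for u in (230,290,350,430,470,510):
    col=C[150:240,u]; print(u,[(150+i,*col[i].round(3)) for i in range(8,34,3)][:0], end='')
    z=col[:,2]; i=np.argmax((z>.007)); j=np.argmax(z>.031); print("near base edge",col[i].round(3),"plate edge",col[j].round(3))
E
```

```text
A 1165 z [0.02  0.028 0.031] (array([ 432.1, -235.3]), array([ 63.6, 244.1]), np.float32(-86.6)) (array([ 434.9, -234.6]), array([ 62.3, 243.9]), np.float32(-88.1))
  plane (array([ 438.6, -335.3]), array([42.8, 62.2]), np.float32(3.2))
B 1170 z [0.02  0.028 0.031] (array([421.8,   7.6]), array([ 67.3, 235.3]), np.float32(85.9)) (array([422.1,   7.5]), array([ 65.6, 235.6]), np.float32(86.1))
  plane (array([429.3, 100.9]), array([43.8, 64.7]), np.float32(-11.6))
cap 0 1327 plate (array([ 589.5, -216.2]), array([73.4, 84.3]), np.float32(3.5)) zmed 0.0801 slope xy [ 0.11  -0.074] | tab 159 [ 0.6496 -0.2055  0.087 ] [ 0.636 -0.213  0.084] [ 0.665 -0.198  0.09 ]
cap 1 781 plate (array([ 588.4, -113.6]), array([56.9, 75.4]), np.float32(2.5)) zmed 0.0802 slope xy [ 0.077 -0.003] | tab 157 [ 0.6456 -0.111   0.0848] [ 0.631 -0.118  0.082] [ 0.661 -0.104  0.087]
cap 2 954 plate (array([576. , -19.9]), array([55.3, 75.6]), np.float32(2.6)) zmed 0.0835 slope xy [0.332 0.015] | tab 72 [ 0.6286 -0.0162  0.1065] [ 0.618 -0.024  0.102] [ 0.651 -0.011  0.115]
ball [ 0.59087343 -0.25243289  0.09437483] [ 0.60473707 -0.11218679  0.51459984] [ 0.44688199 -0.26655517  0.08260854]
btn 323 (array([535.5, 400.4]), array([33.2, 33.8]), np.float32(85.8)) [0.0208446  0.02210447 0.02336066]
230 []near base edge [ 0.544 -0.272  0.009] plate edge [ 0.546 -0.263  0.039]
290 []near base edge [ 0.539 -0.168  0.012] plate edge [ 0.542 -0.165  0.034]
350 []near base edge [ 0.534 -0.064  0.01 ] plate edge [ 0.537 -0.066  0.038]
430 []near base edge [0.528 0.074 0.011] plate edge [ 0.495  0.073 -0.   ]
470 []near base edge [0.524 0.143 0.01 ] plate edge [ 0.491  0.142 -0.001]
510 []near base edge [0.522 0.212 0.011] plate edge [ 0.447 -0.112  0.515]
```

Module A is at (0.437,-0.336) with yaw 3°, and B at (0.428,0.102) with yaw -12°. Both tops are near 0.030, as they must be. The rail yaw is about 2.65°. I take nest1 as (0.5885,-0.1135) and nest2 as (0.584,-0.0186), since nest0 is tight against the post. Next I grip tab 1.

Call:
jog_arm(
  claw=[50, 50, 50, 50, 50, 50, 50, 0, 0, 0],
  slide=[
    [-130, -10, 180],
    [-130, -10, 180],
    [-130, -10, 180],
    [-130, -10, 180],
    [-130, -10, 281],
    [-130, -10, 281],
    [-130, -10, 281],
    [-130, -10, 281],
    [-130, -10, 281],
    [-130, -10, 281],
  ],
  spin=[0.5, 0.5, 0.5, 0.5, 0.5, 0.5, 0.5, 0.5, 0.5, 0.5],
)

```text
time_s: 2.65
tool_pos: [0.6507, -0.1128, 0.0735]
orientation: [180.0, 0.2, -177.4]
wrist_force: [0.1, -0.4, 0.1]
grip_width: 0.32
finger_force: 0.0
```

Call:
jog_arm(
  claw=[0, 0, 0, 0],
  slide=[
    [0, 0, 0],
    [0, 0, 0],
    [0, 0, 0],
    [0, 0, 0],
  ],
  spin=[0, 0, 0, 0],
)

```text
time_s: 3.15
tool_pos: [0.6501, -0.1127, 0.0717]
orientation: [180.0, 0.0, -177.4]
wrist_force: [1.6, 1.4, 0.3]
grip_width: 0.155
finger_force: 30.0
```

Call:
jog_arm(
  claw=[0, 0, 0, 0, 0, 0],
  slide=[
    [4, 0, -22],
    [12, 0, -41],
    [24, 0, -58],
    [39, 0, -72],
    [56, 0, -84],
    [56, 0, -84],
  ],
  spin=[0, 0, 0, 0, 0, 0],
)

```text
time_s: 3.9
tool_pos: [0.5919, -0.1156, 0.1568]
orientation: [180.0, -0.0, -177.4]
wrist_force: [0.2, 1.0, 1.0]
grip_width: 0.156
finger_force: 30.0
```

Call:
jog_arm(
  claw=[0, 0, 0, 0, 0, 0, 50, 50, 50, 50],
  slide=[
    [19, 0, -7],
    [39, 0, -10],
    [60, 0, -10],
    [75, 0, -7],
    [85, 0, -4],
    [85, 0, -4],
    [85, 0, -4],
    [85, 0, -4],
    [85, 0, -60],
    [85, 0, -60],
  ],
  spin=[0, 0, 0, 0, 0, 0, 0, 0, 0, 0],
)

```text
time_s: 5.15
tool_pos: [0.5114, -0.1198, 0.2194]
orientation: [-179.9, 0.4, -177.3]
wrist_force: [-0.3, 0.2, -0.6]
grip_width: 0.516
finger_force: 0.0
```

Call:
jog_arm(
  claw=[50, 50, 50, 50, 50, 50, 0, 0, 0, 0],
  slide=[
    [-133, 98, 30],
    [-133, 98, 30],
    [-133, 98, 30],
    [-133, 98, 30],
    [-133, 98, 119],
    [-133, 98, 119],
    [-133, 98, 119],
    [-133, 98, 119],
    [-133, 98, 119],
    [-133, 98, 119],
  ],
  spin=[0, 0, 0, 0, 0, 0, 0, 0, 0, 0],
)

```text
time_s: 6.4
tool_pos: [0.638, -0.0155, 0.0981]
orientation: [-180.0, 0.2, -177.4]
wrist_force: [0.8, -1.5, 0.2]
grip_width: 0.203
finger_force: 0.5
```

Call:
jog_arm(
  claw=[0, 0, 0],
  slide=[
    [0, 0, 0],
    [0, 0, 0],
    [0, 0, 0],
  ],
  spin=[0, 0, 0],
)

```text
time_s: 6.78
tool_pos: [0.6382, -0.0153, 0.0972]
orientation: [-180.0, 0.1, -177.4]
wrist_force: [1.5, -1.8, 1.9]
grip_width: 0.159
finger_force: 30.0
```

Call:
jog_arm(
  claw=[0, 0, 0, 0, 0, 0, 0, 0, 0, 0],
  slide=[
    [7, 0, -15],
    [18, 0, -32],
    [32, 0, -46],
    [49, 0, -57],
    [68, 0, -64],
    [88, 0, -67],
    [108, 0, -67],
    [123, 0, -64],
    [133, 0, -60],
    [133, 0, -60],
  ],
  spin=[0, 0, 0, 0, 0, 0, 0, 0, 0, 0],
)

```text
time_s: 8.02
tool_pos: [0.5032, -0.0218, 0.1597]
orientation: [-180.0, 0.1, -177.3]
wrist_force: [-2.8, 0.6, 12.2]
grip_width: 0.154
finger_force: 30.0
```

Call:
jog_arm(
  claw=[60, 60, 60, 60, 60, 60, 60],
  slide=[
    [0, 0, 0],
    [0, 0, 0],
    [0, 0, -100],
    [0, 0, -150],
    [100, 0, -200],
    [100, 0, -200],
    [100, 0, -200],
  ],
  spin=[0, 0, 0, 0, 0, 0, 0],
)

```text
time_s: 8.9
tool_pos: [0.4025, -0.0264, 0.3601]
orientation: [179.9, 0.4, -177.3]
wrist_force: [0.4, -0.7, -1.1]
grip_width: 0.684
finger_force: 0.0
```

```bash
python3 - <<'E'
from h import *
s=bot.get_state(); print(s["time_s"],s["tool_pos"],s["orientation"])
g=grab("wrist"); save("w2.png",g["im"]); np.savez("w2.npz",**g)
C=cloud(g); h=cv2.cvtColor(g["im"],cv2.COLOR_RGB2HSV)
for k,p in {"A":(.437,-.336,.03),"B":(.428,.102,.03),"nest1":(.5885,-.1135,.038),"nest2":(.584,-.0186,.038)}.items(): print(k,proj(g,p).round(0),bydepth(g,proj(g,p).clip(0,399)).round(3))
E
```

```text
8.9 [ 0.40247134 -0.02640388  0.36005085] [ 179.89560104    0.39849316 -177.33039923]
A [[141. 172.]] [[ 0.437 -0.337  0.028]]
B [[400. 178.]] [[0.428 0.101 0.03 ]]
nest1 [[273. 260.]] [[ 0.408 -0.056  0.374]]
nest2 [[325. 260.]] [[ 0.506 -0.022  0.185]]
```

View pics/w2.png

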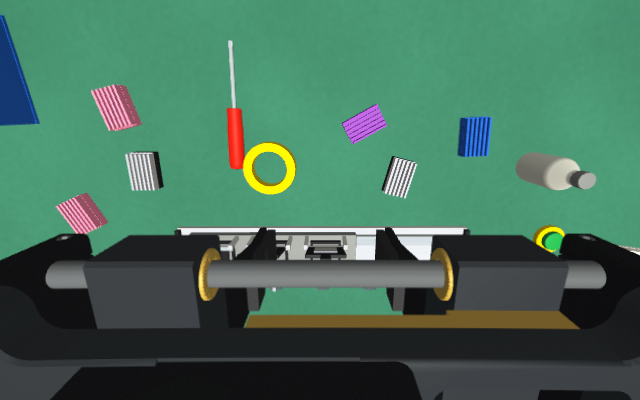

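The modules are where they were, at (144,170) and (400,177). The gripper hides the carrier, so I check the caps and nests with the scene and top cameras.

```bash
python3 - <<'E'
from h import *
a=grab("scene"); b=grab("top"); np.savez("s2.npz",**a); np.savez("t2.npz",**b)
x=cv2.resize(a["im"][180:280,210:380],None,fx=3.4,fy=3.4,interpolation=cv2.INTER_CUBIC)
y=cv2.resize(b["im"][145:215,285:400],None,fx=3.4,fy=3.4,interpolation=cv2.INTER_CUBIC)
y=np.pad(y,((0,0),(0,x.shape[1]-y.shape[1]),(0,0))); save("c2.png",np.vstack([x,y]))
# predicted nest floor corners
yd=np.array([-.0463,.9989,0]);xd=np.array([.9989,.0463,0])
for k,n in (("n1",(.5885,-.1135,.038)),("n2",(.584,-.0186,.038))):
    P=[np.array(n)+i*.035*xd+j*.023*yd+[0,0,.008] for i in(-1,1) for j in(-1,1)]
    print(k,"scene",proj(a,P).round(1).tolist(),"top",proj(b,P).round(1).tolist())
E
```

```text
n1 scene [[280.5, 226.9], [297.5, 225.3], [282.2, 249.9], [299.8, 248.3]] top [[345.6, 187.9], [332.5, 188.6], [344.2, 168.4], [331.2, 169.1]]
n2 scene [[315.5, 223.6], [332.3, 222.1], [318.4, 246.4], [335.7, 244.8]] top [[318.5, 189.4], [305.3, 190.1], [317.3, 169.9], [304.3, 170.6]]
```

View pics/c2.png

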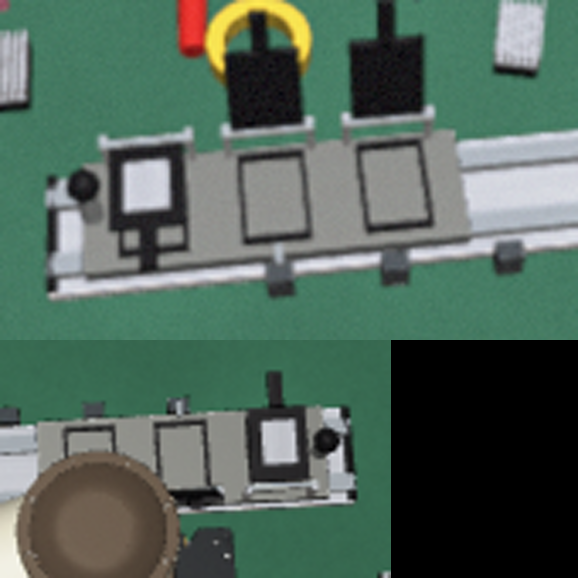

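Both caps stand open and nests 1 and 2 are empty, with frame centres at crop (275,196) and (394,185). Cap 0 is almost shut. I'll refine the nest centres from the frame masks.

```bash
python3 - <<'E'
from h import *
yd=np.array([-.0463,.9989]);xd=np.array([.9989,.0463])
for f in("s2","t2"):
    g=dict(np.load(f+".npz")); C=cloud(g)
    for k,n in (("n1",(.5885,-.1135,.046)),("n2",(.584,-.0186,.046))):
        u,v=proj(g,n)[0].astype(int); m=np.zeros((400,640),np.uint8)
        w=np.s_[v-15:v+16,u-13:u+14]; m[w]=(g["im"][w].max(-1)<85); m[C[...,2]>.06]=0
        cs=cv2.findContours(m,0,2)[0]; c=max(cs,key=cv2.contourArea)[:,0]
        P=onplane(g,c,.046)[:,:2].astype(np.float32)*1000; R=cv2.minAreaRect(P); print(f,k,np.round(R[0],1),np.round(R[1],1),round(R[2],1),len(c))
        Q=g["im"][w].max(-1)>=85; print("  floor z",np.median(C[v-4:v+5,u-4:u+5,2]).round(4))
g=dict(np.load("w2.npz")); C=cloud(g); h=cv2.cvtColor(g["im"],cv2.COLOR_RGB2HSV)
for k,(u,v) in {"A":(144,170),"B":(400,177)}.items():
    m=np.zeros((400,640),np.uint8); w=np.s_[v-26:v+27,u-23:u+24]; m[w]=(C[w][...,2]>.006)&(C[w][...,2]<.04)
    P=C[m>0]; R=cv2.minAreaRect((P[:,:2]*1000).astype(np.float32)); print(k,np.round(R[0],1),np.round(R[1],1),round(R[2],1),"ztop",np.percentile(P[:,2],95).round(4))
E
```

```text
s2 n1 [ 554.7 -118.7] [22.8 56.4] 24.0 15
  floor z 0.0384
s2 n2 [583.5 -18.8] [80.4 53. ] 3.1 25
  floor z 0.0386
t2 n1 [ 605.1 -125.9] [82.6 40.5] 43.5 19
  floor z 0.037
t2 n2 [636.2 -24.8] [21.2 10.9] 89.4 7
  floor z 0.7146
A [ 438.1 -337.3] [63.3 40. ] 3.1 ztop 0.0306
B [428.5 103.3] [38.8 63.2] 78.5 ztop 0.0309
```

Call:
jog_arm(
  claw=[64, 64, 64, 64, 64, 64, 64, 64, 64, 0],
  slide=[
    [-32, 128, 270],
    [-32, 128, 270],
    [-32, 128, 270],
    [-32, 128, 270],
    [-32, 128, 270],
    [-32, 128, 270],
    [-32, 128, 348],
    [-32, 128, 348],
    [-32, 128, 348],
    [-32, 128, 348],
  ],
  spin=[14.3, 14.3, 14.3, 14.3, 14.3, 14.3, 14.3, 14.3, 14.3, 14.3],
)

```text
time_s: 10.3
tool_pos: [0.4317, 0.1036, 0.0097]
orientation: [179.9, 0.1, 168.3]
wrist_force: [0.5, -0.0, 0.1]
grip_width: 0.685
finger_force: 0.0
```

Call:
jog_arm(
  claw=[0, 0, 0, 0, 0, 0, 0],
  slide=[
    [0, 0, 0],
    [0, 0, 0],
    [0, 0, 0],
    [0, 0, 0],
    [0, 0, 0],
    [0, 0, -60],
    [0, 0, -110],
  ],
  spin=[0, 0, 0, 0, 0, 0, 0],
)

```text
time_s: 11.18
tool_pos: [0.4304, 0.1032, 0.1197]
orientation: [-179.9, -0.0, 168.3]
wrist_force: [1.1, 1.1, -1.2]
grip_width: 0.433
finger_force: 30.0
```

Call:
jog_arm(
  claw=[0, 0, 0, 0, 0, 0, 0, 0],
  slide=[
    [-152, 32, 0],
    [-152, 32, 0],
    [-152, 32, 0],
    [-177, -88, 0],
    [-177, -88, 0],
    [-177, -88, 0],
    [-177, -88, 0],
    [-177, -88, 0],
  ],
  spin=[-14.3, -14.3, -14.3, -14.3, -14.3, -14.3, -14.3, -14.3],
)

```text
time_s: 12.18
tool_pos: [0.5862, -0.0176, 0.1185]
orientation: [180.0, -0.0, -177.3]
wrist_force: [0.6, -0.3, 0.2]
grip_width: 0.435
finger_force: 30.0
```

```bash
python3 - <<'E'
from h import *
s=bot.get_state(); print(s["tool_pos"],s["orientation"],s["grip_width"])
g=grab("wrist"); a=grab("scene")
save("c3.png",np.vstack([g["im"][150:400],cv2.resize(a["im"][150:290,200:440],None,fx=640/240,fy=640/240)[:340]]))
E
```

```text
[ 0.58616886 -0.01758389  0.11846943] [ 1.79989891e+02 -1.99482567e-03 -1.77297112e+02] 0.43538098972937417
```

View pics/c3.png

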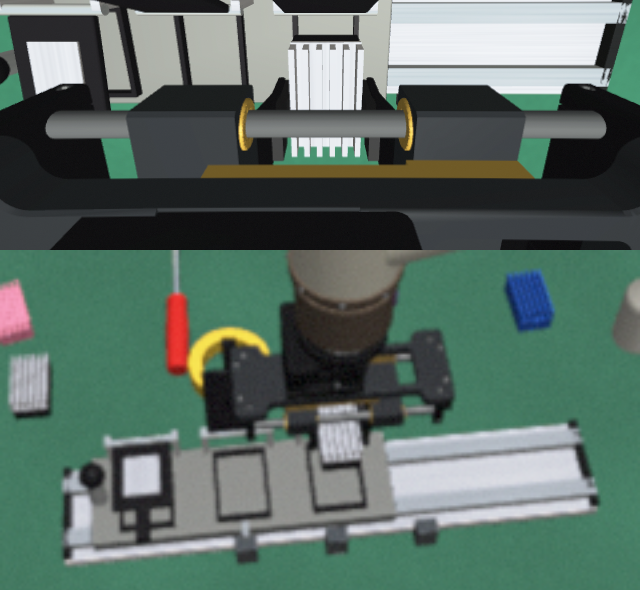

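The module hangs straight over nest 2, with its fins at (325,95) in the wrist crop. I lower and release it.

Call:
jog_arm(
  claw=[0, 0, 0, 0, 0],
  slide=[
    [0, -1, 30],
    [0, -1, 55],
    [0, -1, 67],
    [0, -1, 71],
    [0, -1, 71],
  ],
  spin=[0, 0, 0, 0, 0],
)

```text
time_s: 12.9
tool_pos: [0.5869, -0.0193, 0.0483]
orientation: [180.0, 0.1, -177.3]
wrist_force: [-0.8, -0.1, -0.2]
grip_width: 0.437
finger_force: 30.0
```

Call:
jog_arm(
  claw=[60, 60, 60, 60, 60, 60, 60, 60, 60, 60],
  slide=[
    [0, 0, 0],
    [0, 0, 0],
    [0, 0, 0],
    [0, 0, -60],
    [0, 0, -120],
    [0, 0, -180],
    [60, 0, -240],
    [100, 0, -250],
    [100, 0, -250],
    [100, 0, -250],
  ],
  spin=[0, 0, 0, 0, 0, 0, 0, 0, 0, 0],
)

```text
time_s: 14.15
tool_pos: [0.4862, -0.0242, 0.2978]
orientation: [180.0, 0.1, -177.4]
wrist_force: [0.3, -0.2, -0.0]
grip_width: 0.694
finger_force: 0.0
```

```bash
cat > look.py <<'E'
from h import *
s=bot.get_state(); print(s["time_s"],s["tool_pos"],s["orientation"])
def mod(g,p,r=.06,lo=.006,hi=.04):
    C=cloud(g); h=cv2.cvtColor(g["im"],cv2.COLOR_RGB2HSV)
    m=(np.hypot(C[...,0]-p[0],C[...,1]-p[1])<r)&(C[...,2]>lo)&(C[...,2]<hi)&(h[...,1]<100)
    m=cv2.morphologyEx(m.astype(np.uint8),cv2.MORPH_OPEN,np.ones((3,3)))
    P=C[m>0]
    if len(P)<30: return None
    R=cv2.minAreaRect((P[:,:2]*1000).astype(np.float32)); return len(P),np.round(R[0],1),np.round(R[1],1),round(R[2],1),np.percentile(P[:,2],[50,95]).round(4)
E
python3 - <<'E'
from look import *
g=grab("wrist"); print("A wrist",mod(g,(.438,-.337)))
a=grab("scene"); print("A scene",mod(a,(.438,-.337))); print("B seated",mod(a,(.584,-.0187),.05,.056,.085))
np.savez("s3.npz",**a); t=grab("top"); print("B top",mod(t,(.584,-.0187),.05,.056,.085))
E
```

```text
14.15 [ 0.48616695 -0.02418053  0.29782322] [ 1.79971541e+02  5.73983447e-02 -1.77379327e+02]
A wrist (1735, array([ 438.4, -337.4]), array([63.3, 40.6]), 3.2, array([0.0275, 0.0305]))
A scene (304, array([ 437.3, -337. ]), array([67.8, 38.8]), 3.1, array([0.0246, 0.0326]))
B seated (239, array([575.8, -19.1]), array([77.2, 38. ]), 1.6, array([0.067 , 0.0809]))
B top None
```

Call:
jog_arm(
  claw=[64, 64, 64, 64, 64, 64, 64, 64, 64, 64],
  slide=[
    [62, -310, 60],
    [62, -310, 60],
    [62, -310, 60],
    [62, -310, 60],
    [62, -310, 60],
    [62, -310, 120],
    [62, -310, 180],
    [62, -310, 240],
    [62, -310, 286],
    [62, -310, 286],
  ],
  spin=[-0.5, -0.5, -0.5, -0.5, -0.5, -0.5, -0.5, -0.5, -0.5, -0.5],
)

```text
time_s: 15.55
tool_pos: [0.4356, -0.3357, 0.0068]
orientation: [179.7, -0.6, -176.9]
wrist_force: [0.6, 0.1, 0.6]
grip_width: 0.735
finger_force: 0.0
```

Call:
jog_arm(
  claw=[0, 0, 0, 0, 0, 0, 0, 0],
  slide=[
    [0, 0, 0],
    [0, 0, 0],
    [0, 0, 0],
    [0, 0, 0],
    [0, 0, 0],
    [0, 0, 0],
    [0, 0, -60],
    [0, 0, -110],
  ],
  spin=[0, 0, 0, 0, 0, 0, 0, 0],
)

```text
time_s: 16.55
tool_pos: [0.4383, -0.3366, 0.1229]
orientation: [180.0, -0.0, -176.9]
wrist_force: [1.2, -0.4, -0.5]
grip_width: 0.434
finger_force: 30.0
```

Call:
jog_arm(
  claw=[0, 0, 0, 0, 0, 0, 0, 0, 0, 0],
  slide=[
    [-150, -8, -40],
    [-150, -8, -40],
    [-150, -8, -40],
    [-162, 215, -40],
    [-162, 215, -40],
    [-162, 215, -40],
    [-162, 215, -40],
    [-162, 215, -20],
    [-162, 215, 0],
    [-162, 215, 0],
  ],
  spin=[0.5, 0.5, 0.5, 0.5, 0.5, 0.5, 0.5, 0.5, 0.5, 0.5],
)

```text
time_s: 17.8
tool_pos: [0.5869, -0.113, 0.1197]
orientation: [180.0, -0.3, -177.4]
wrist_force: [0.4, -0.1, -1.7]
grip_width: 0.435
finger_force: 30.0
```

Call:
jog_arm(
  claw=[0, 0, 0, 0, 0],
  slide=[
    [0, 0, 30],
    [0, 0, 55],
    [0, 0, 67],
    [0, 0, 72],
    [0, 0, 72],
  ],
  spin=[0, 0, 0, 0, 0],
)

```text
time_s: 18.42
tool_pos: [0.5895, -0.1135, 0.0511]
orientation: [-180.0, 0.1, -177.4]
wrist_force: [-1.1, -0.0, 1.5]
grip_width: 0.433
finger_force: 30.0
```

Call:
jog_arm(
  claw=[60, 60, 60, 60, 60, 60, 60, 60, 60],
  slide=[
    [0, 0, 0],
    [0, 0, 0],
    [0, 0, 0],
    [0, 0, -60],
    [0, 0, -120],
    [0, 0, -180],
    [60, 0, -220],
    [120, 0, -220],
    [180, 0, -220],
  ],
  spin=[0, 0, 0, 0, 0, 0, 0, 0, 0],
)

```text
time_s: 19.55
tool_pos: [0.4105, -0.1214, 0.2702]
orientation: [180.0, 0.1, -177.4]
wrist_force: [-0.1, 0.7, 0.1]
grip_width: 0.687
finger_force: 0.0
```

```bash
python3 - <<'E'
from look import *
a=grab("scene"); np.savez("s4.npz",**a); C=cloud(a)
yd=np.array([-.0463,.9989]);xd=np.array([.9989,.0463])
for k,n in (("n1",(.5881,-.1136)),("n2",(.5837,-.0187))):
    d=C[...,:2]-n; X=d@xd; Y=d@yd
    m=(X>-.036)&(X<.06)&(abs(Y)<.04)&(C[...,2]>.052)&(C[...,2]<.085)
    P=np.c_[X[m],Y[m],C[...,2][m]]*1000; top=P[P[:,2]>62]; A=np.c_[top[:,:2],np.ones(len(top))]
    print(k,len(P),"X",np.percentile(P[:,0],[1,99]).round(1),"Y",np.percentile(P[:,1],[2,98]).round(1),"z",np.percentile(P[:,2],[10,50,90]).round(1),"slopes",np.linalg.lstsq(A,top[:,2],rcond=None)[0].round(3))
m=(C[...,0]>.4)&(C[...,0]<.56)&(C[...,2]>.09)&(C[...,2]<.2)&(C[...,1]<.02)&(C[...,1]>-.15)
for y0 in(-.118,-.022):
    q=m&(abs(C[...,1]-y0)<.03); P=C[q]; i=P[:,2].argmax(); print("cap",q.sum(),P[i].round(3), np.polyfit(P[:,2],P[:,0],1).round(3))
save("c4.png",cv2.resize(a["im"][150:290,200:440],None,fx=3.3,fy=3.3,interpolation=cv2.INTER_CUBIC))
E
```

```text
19.55 [ 0.41052693 -0.12139066  0.27019145] [ 1.79998963e+02  1.10095811e-01 -1.77376850e+02]
n1 336 X [-33.3  31.2] Y [-17.8  18.7] z [55.7 60.5 70. ] slopes [1.3000e-02 1.5000e-02 6.8279e+01]
n2 340 X [-32.4  32.2] Y [-19.7  17.3] z [55.8 63.5 69.8] slopes [-1.0000e-03  1.9000e-02  6.7943e+01]
cap 512 [ 0.516 -0.122  0.189] [-0.308  0.57 ]
cap 516 [ 0.509 -0.02   0.188] [-0.314  0.566]
```

View pics/c4.png

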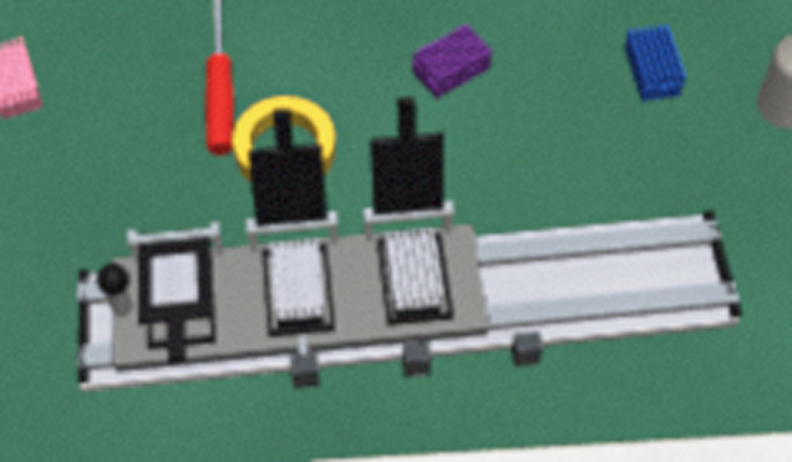

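Both modules lie flat in nests 1 and 2, with tops at 68 mm and their centres within 2 mm. Next I push cap 1 over and down.

Call:
jog_arm(
  claw=[20, 20, 20, 20, 20, 20],
  slide=[
    [-30, 0, 60],
    [-40, 0, 124],
    [-40, 0, 124],
    [-40, 0, 124],
    [-40, 0, 124],
    [-70, 0, 124],
  ],
  spin=[0, 0, 0, 0, 0, 0],
)

```text
time_s: 20.35
tool_pos: [0.4819, -0.1182, 0.1482]
orientation: [180.0, 0.2, -177.4]
wrist_force: [0.3, 0.3, 0.4]
grip_width: 0.24
finger_force: 0.0
```

Call:
jog_arm(
  claw=[20, 20, 20, 20, 20, 20, 20, 20, 20],
  slide=[
    [-33, 0, 4],
    [-59, 0, 0],
    [-80, 0, 4],
    [-100, 0, 14],
    [-115, 0, 29],
    [-125, 0, 48],
    [-128, 0, 62],
    [-129, 0, 70],
    [-129, 0, 72],
  ],
  spin=[0, 0, 0, 0, 0, 0, 0, 0, 0],
)

```text
time_s: 21.48
tool_pos: [0.6101, -0.1131, 0.0769]
orientation: [-179.9, -0.1, -177.3]
wrist_force: [-7.8, 0.9, 20.2]
grip_width: 0.233
finger_force: 10.2
```

Call:
jog_arm(
  claw=[20, 20, 20, 20, 20, 20, 20, 20, 20, 20],
  slide=[
    [0, 0, 2],
    [0, 0, 2],
    [0, 0, -60],
    [0, 0, -120],
    [0, 0, -145],
    [162, 95, -145],
    [162, 95, -145],
    [162, 95, -145],
    [162, 95, -145],
    [162, 95, -100],
  ],
  spin=[0, 0, 0, 0, 0, 0, 0, 0, 0, 0],
)

```text
time_s: 22.72
tool_pos: [0.4476, -0.0239, 0.1768]
orientation: [179.9, 0.7, -177.3]
wrist_force: [0.7, -0.5, -1.5]
grip_width: 0.23
finger_force: 0.0
```

Call:
jog_arm(
  claw=[20, 20, 20, 20, 20, 20, 20, 20, 20, 20],
  slide=[
    [-40, 0, 28],
    [-66, 0, 32],
    [-92, 0, 28],
    [-113, 0, 32],
    [-132, 0, 42],
    [-148, 0, 57],
    [-158, 0, 76],
    [-161, 0, 90],
    [-162, 0, 99],
    [-162, 0, 102],
  ],
  spin=[0, 0, 0, 0, 0, 0, 0, 0, 0, 0],
)

```text
time_s: 23.98
tool_pos: [0.6057, -0.0184, 0.0764]
orientation: [-179.8, -0.1, -177.3]
wrist_force: [-12.5, 0.7, 32.8]
grip_width: 0.233
finger_force: 16.7
```

Call:
jog_arm(
  claw=[20, 20, 20, 20, 20, 20, 20, 20, 20, 20],
  slide=[
    [0, 0, -60],
    [0, -95, -60],
    [0, -190, -60],
    [0, -190, -60],
    [0, -190, -60],
    [0, -190, -20],
    [0, -190, -8],
    [0, -190, -2],
    [0, -190, 0],
    [0, -190, 0],
  ],
  spin=[0, 0, 0, 0, 0, 0, 0, 0, 0, 0],
)

```text
time_s: 25.22
tool_pos: [0.6132, -0.2075, 0.0769]
orientation: [-179.9, -0.2, -177.2]
wrist_force: [-11.0, 0.4, 20.5]
grip_width: 0.227
finger_force: 10.0
```

Now I lift clear and check the cap angles.

Call:
jog_arm(
  claw=[0, 0, 0, 0, 0, 0, 0],
  slide=[
    [0, 0, 0],
    [0, 0, -60],
    [0, 0, -120],
    [60, -60, -160],
    [120, -110, -200],
    [150, -110, -250],
    [150, -110, -250],
  ],
  spin=[0, 0, 0, 0, 0, 0, 0],
)

```text
time_s: 26.1
tool_pos: [0.4691, -0.3243, 0.3248]
orientation: [-179.9, 0.2, -177.4]
wrist_force: [-0.1, -0.0, 0.4]
grip_width: 0.004
finger_force: 0.0
```

```bash
cat > caps.py <<'E'
from look import *
yd=np.array([-.0463,.9989]);xd=np.array([.9989,.0463])
def caps(a,s=0):
    C=cloud(a)
    for i in range(3):
        n=np.array([.5881,-.1136])+(95*(i-1)/1000+s)*yd; d=C[...,:2]-n; X=d@xd; Y=d@yd; Z=C[...,2]
        m=(abs(X)<.034)&(abs(Y)<.025)&(Z>.06)&(Z<.12); t=(X>.045)&(X<.072)&(abs(Y)<.006)&(Z>.055)&(Z<.15)
        f=np.polyfit(X[m],Z[m],1); print("cap",i,m.sum(),"z",f[1].round(4),"slope",f[0].round(3),"tab",t.sum(),np.median(Z[t]).round(4))
    m=(C[...,2]>.083)&(C[...,2]<.105)&(C[...,0]>.57)&(C[...,0]<.63)&(C[...,1]<-.23+s)&(C[...,1]>-.29+s); print("ball",m.sum(),np.median(C[m],0).round(4),C[m].max(0).round(3),C[m].min(0).round(3))
E
python3 - <<'E'
from caps import *
for n in("scene","top"): a=grab(n); caps(a); np.savez(n+"5.npz",**a)
E
```

```text
26.1 [ 0.46906289 -0.32432319  0.32484873] [-1.79876284e+02  1.69946377e-01 -1.77356717e+02]
cap 0 439 z 0.0783 slope -0.003 tab 50 0.0783
cap 1 438 z 0.0782 slope -0.004 tab 47 0.0778
cap 2 433 z 0.0783 slope -0.013 tab 43 0.0786
ball 82 [ 0.5966 -0.2558  0.095 ] [ 0.605 -0.245  0.102] [ 0.58  -0.27   0.084]
cap 0 18 z 0.0731 slope 0.148 tab 0 nan
cap 1 278 z 0.0772 slope 0.007 tab 22 0.0772
cap 2 280 z 0.077 slope -0.007 tab 25 0.078
  return _methods._mean(a, axis=axis, dtype=dtype,
  ret = ret.dtype.type(ret / rcount)
  ret = um.true_divide(
Traceback (most recent call last):
  File "caps.py", line 9, in caps
    m=(C[...,2]>.083)&(C[...,2]<.105)&(C[...,0]>.57)&(C[...,0]<.63)&(C[...,1]<-.23+s)&(C[...,1]>-.29+s); print("ball",m.sum(),np.median(C[m],0).round(4),C[m].max(0).round(3),C[m].min(0).round(3))
                                                                                                                                                         ~~~~~~~~^^^
ValueError: zero-size array to reduction operation maximum which has no identity
```

All three caps are flat (slope about 0.01). Next I come in behind the post with shut fingers.

Call:
jog_arm(
  claw=[0, 0, 0, 0, 0, 0, 0, 0],
  slide=[
    [-129, 10, 130],
    [-129, 10, 130],
    [-129, 10, 130],
    [-129, 10, 190],
    [-129, 10, 261],
    [-129, 10, 261],
    [-129, 20, 261],
    [-129, 30, 261],
  ],
  spin=[0, 0, 0, 0, 0, 0, 0, 0],
)

```text
time_s: 27.2
tool_pos: [0.5999, -0.2877, 0.064]
orientation: [-179.9, 0.3, -177.3]
wrist_force: [0.8, 0.6, 0.2]
grip_width: 0.003
finger_force: 0.0
```

```bash
python3 - <<'E'
from caps import *
a=grab("scene"); save("c5.png",cv2.resize(a["im"][170:300,140:400],None,fx=2.5,fy=2.5,interpolation=cv2.INTER_CUBIC))
E
```

```text
27.2 [ 0.59994421 -0.28773991  0.06402052] [-179.87819058    0.32906379 -177.33527178]
```

View pics/c5.png

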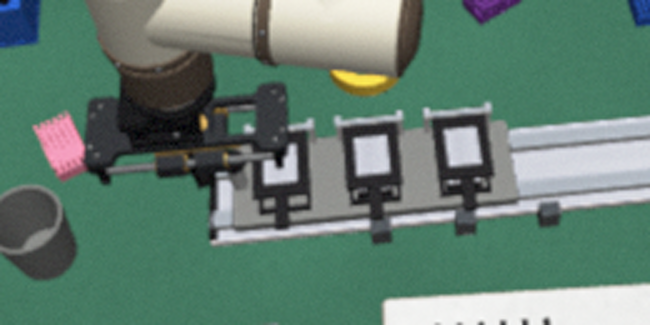

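The shut fingers stand just behind the post at (235,170), clear of the cup at (40,230). I push slowly.

Call:
jog_arm(
  claw=[0, 0, 0, 0, 0, 0, 0, 0],
  slide=[
    [0, 6, 0],
    [0, 12, 0],
    [0, 18, 0],
    [0, 24, 0],
    [0, 30, 0],
    [0, 36, 0],
    [0, 42, 0],
    [0, 42, 0],
  ],
  spin=[0, 0, 0, 0, 0, 0, 0, 0],
)

```text
time_s: 28.25
tool_pos: [0.5965, -0.2462, 0.0612]
orientation: [-180.0, 0.1, -177.4]
wrist_force: [0.6, -3.1, 4.6]
grip_width: 0.005
finger_force: 2.0
```

```bash
cat > car.py <<'E'
from caps import *
def carrier(a):
    # cap label/plates: rail coordinate of dark cap tabs beyond far edge
    C=cloud(a); d=C[...,:2]-np.array([.5881,-.1136]); X=d@xd; Y=d@yd; Z=C[...,2]
    t=(X>.048)&(X<.075)&(Y>-.12)&(Y<.35)&(Z>.065)&(Z<.1)&(a["im"].max(-1)<90)
    y=np.sort(Y[t]); 
    g=np.split(y,np.where(np.diff(y)>.02)[0]+1); return [(len(q),round(float((q[0]+q[-1])/2),4)) for q in g if len(q)>8]
E
python3 - <<'E'
from car import *
print("ref",carrier(dict(np.load("scene5.npz")))); print(carrier(grab("scene")))
E
```

```text
28.25 [ 0.5964928  -0.24616949  0.06124768] [-1.79955376e+02  9.63313446e-02 -1.77361054e+02]
ref [(57, -0.0969), (54, -0.0018), (50, 0.093)]
[(54, -0.0619), (52, 0.0327), (49, 0.127)]
```

The carrier is at about 35 mm. I push on to the test detent.

Call:
jog_arm(
  claw=[0, 0, 0, 0, 0, 0, 0, 0, 0, 0],
  slide=[
    [0, 6, 0],
    [0, 12, 0],
    [0, 18, 0],
    [0, 24, 0],
    [0, 30, 0],
    [0, 36, 0],
    [0, 42, 0],
    [0, 48, 0],
    [0, 51, 0],
    [0, 51, 0],
  ],
  spin=[0, 0, 0, 0, 0, 0, 0, 0, 0, 0],
)

```text
time_s: 29.55
tool_pos: [0.5936, -0.1949, 0.0606]
orientation: [-180.0, 0.0, -177.4]
wrist_force: [-0.2, -0.8, 0.0]
grip_width: 0.002
finger_force: 0.0
```

Call:
jog_arm(
  claw=[0, 0, 0, 0, 0, 0],
  slide=[
    [0, 0, 0],
    [0, -15, 0],
    [0, -40, 0],
    [0, -40, -60],
    [0, -40, -120],
    [0, -40, -150],
  ],
  spin=[0, 0, 0, 0, 0, 0],
)

```text
time_s: 30.3
tool_pos: [0.5966, -0.2369, 0.2149]
orientation: [-179.9, 0.3, -177.4]
wrist_force: [-0.0, 0.3, 0.6]
grip_width: 0.004
finger_force: 0.0
```

```bash
python3 - <<'E'
from car import *
a=grab("scene"); print(carrier(a)); caps(a,.09)
C=cloud(a); h=cv2.cvtColor(a["im"],cv2.COLOR_RGB2HSV)
w=np.s_[205:230,460:483]; m=(h[w][...,0]>50)&(h[w][...,0]<75)&(h[w][...,1]>150)&(h[w][...,2]>120)&(C[w][...,2]>.015); P=C[w][m]; print("btn",m.sum(),np.median(P,0).round(4),P.min(0).round(3),P.max(0).round(3))
E
```

```text
30.3 [ 0.59657158 -0.23686773  0.21492635] [-179.87848354    0.34598346 -177.42643967]
[(54, -0.0056), (50, 0.0887), (52, 0.1841)]
cap 0 435 z 0.0782 slope 0.004 tab 48 0.0785
cap 1 431 z 0.0783 slope -0.003 tab 51 0.0784
cap 2 427 z 0.0784 slope -0.022 tab 50 0.0784
ball 81 [ 0.5921 -0.1651  0.095 ] [ 0.603 -0.143  0.101] [ 0.579 -0.178  0.083]
btn 71 [0.5344 0.3994 0.0228] [0.52  0.383 0.017] [0.55  0.413 0.027]
```

The carrier rests at 91 mm, caps shut. Next, the start button.

Call:
jog_arm(
  claw=[0, 0, 0, 0, 0, 0, 0, 0, 0, 0],
  slide=[
    [33, 639, 0],
    [33, 639, 0],
    [33, 639, 0],
    [33, 639, 0],
    [33, 639, 0],
    [33, 639, 0],
    [33, 639, 0],
    [33, 639, 0],
    [33, 639, 0],
    [33, 639, 0],
  ],
  spin=[0, 0, 0, 0, 0, 0, 0, 0, 0, 0],
)

```text
time_s: 31.6
tool_pos: [0.535, 0.3882, 0.2104]
orientation: [-180.0, 0.0, -177.4]
wrist_force: [0.6, -0.1, -0.2]
grip_width: -0.0
finger_force: 0.0
```

Call:
jog_arm(
  claw=[0, 0, 0, 0, 0, 0],
  slide=[
    [0, 0, 0],
    [0, 0, 0],
    [0, 0, 60],
    [0, 0, 120],
    [0, 0, 170],
    [0, 0, 170],
  ],
  spin=[0, 0, 0, 0, 0, 0],
)

```text
time_s: 32.35
tool_pos: [0.5331, 0.3827, 0.0366]
orientation: [-179.6, -0.4, -177.5]
wrist_force: [-0.9, 0.5, 0.7]
grip_width: 0.004
finger_force: 0.0
```

Call:
jog_arm(
  claw=[0, 0, 0, 0, 0, 0],
  slide=[
    [-2, 17, 0],
    [-2, 17, 0],
    [-2, 17, 12],
    [-2, 17, 18],
    [-2, 17, 22],
    [-2, 17, 22],
  ],
  spin=[0, 0, 0, 0, 0, 0],
)

```text
time_s: 33.1
tool_pos: [0.5355, 0.4038, 0.0186]
orientation: [-180.0, -0.0, -177.4]
wrist_force: [-2.1, -0.2, 3.6]
grip_width: 0.007
finger_force: 1.8
```

Call:
jog_arm(
  claw=[0, 0, 0, 0],
  slide=[
    [0, 0, 3],
    [0, 0, 6],
    [0, 0, 6],
    [0, 0, 6],
  ],
  spin=[0, 0, 0, 0],
)

```text
time_s: 33.6
tool_pos: [0.5358, 0.404, 0.0162]
orientation: [-180.0, 0.0, -177.3]
wrist_force: [-7.7, -3.1, 17.6]
grip_width: 0.005
finger_force: 9.0
```

The force reads 17.6 N at the stop, so the button is fully down. I go back to the post.

Call:
jog_arm(
  claw=[0, 0, 0, 0, 0, 0, 0, 0, 0, 0],
  slide=[
    [0, 0, -60],
    [0, 0, -120],
    [0, 0, -180],
    [0, 0, -200],
    [-14, -312, -200],
    [-14, -312, -200],
    [-14, -312, -200],
    [-14, -312, -200],
    [-14, -312, -200],
    [-14, -312, -200],
  ],
  spin=[0, 0, 0, 0, 0, 0, 0, 0, 0, 0],
)

```text
time_s: 34.85
tool_pos: [0.5642, 0.0892, 0.2124]
orientation: [-180.0, 0.0, -177.7]
wrist_force: [-0.8, 0.1, 0.6]
grip_width: 0.01
finger_force: 0.0
```

Call:
jog_arm(
  claw=[0, 0, 0, 0, 0, 0, 0],
  slide=[
    [-15, -312, 0],
    [-15, -312, 0],
    [-15, -312, 0],
    [-15, -312, 0],
    [-15, -312, 0],
    [-15, -312, 0],
    [-15, -312, 0],
  ],
  spin=[0, 0, 0, 0, 0, 0, 0],
)

```text
time_s: 35.72
tool_pos: [0.5936, -0.2175, 0.2119]
orientation: [180.0, -0.0, -177.4]
wrist_force: [0.4, -0.2, -0.2]
grip_width: 0.007
finger_force: 0.0
```

```bash
python3 - <<'E'
from car import *
a=grab("scene"); print(carrier(a)); p=bot.get_state()["tool_pos"]; d=p[:2]-[.5881,-.1136]; print("rail X,Y",d@xd,d@yd)
E
```

```text
35.725 [ 0.59357791 -0.21754823  0.21186968] [ 1.79977822e+02 -2.30441937e-02 -1.77386437e+02]
[(53, -0.0062), (52, 0.0888), (54, 0.1836)]
rail X,Y 0.0007613500971398729 -0.1034308621509502
```

Call:
jog_arm(
  claw=[0, 0, 0, 0, 0, 0, 0, 0, 0, 0],
  slide=[
    [0, 0, 60],
    [0, 0, 120],
    [0, 0, 150],
    [0, 0, 150],
    [0, 12, 150],
    [0, 22, 150],
    [0, 29, 150],
    [0, 36, 150],
    [0, 43, 150],
    [0, 50, 150],
  ],
  spin=[0, 0, 0, 0, 0, 0, 0, 0, 0, 0],
)

```text
time_s: 37.02
tool_pos: [0.5921, -0.1689, 0.0641]
orientation: [-179.9, 0.2, -177.4]
wrist_force: [-0.3, -6.7, 6.7]
grip_width: 0.005
finger_force: 3.6
```

Call:
jog_arm(
  claw=[0, 0, 0, 0, 0, 0, 0, 0, 0, 0],
  slide=[
    [0, 7, 0],
    [0, 14, 0],
    [0, 21, 0],
    [0, 28, 0],
    [0, 35, 0],
    [0, 42, 0],
    [0, 49, 0],
    [0, 56, 0],
    [0, 60, 0],
    [0, 60, 0],
  ],
  spin=[0, 0, 0, 0, 0, 0, 0, 0, 0, 0],
)

```text
time_s: 38.28
tool_pos: [0.5883, -0.1077, 0.0625]
orientation: [180.0, -0.0, -177.4]
wrist_force: [-0.1, -1.0, 0.1]
grip_width: 0.009
finger_force: 0.0
```

Call:
jog_arm(
  claw=[0, 0, 0, 0, 0, 0, 0],
  slide=[
    [0, 0, 0],
    [0, -15, 0],
    [0, -40, 0],
    [0, -40, -60],
    [0, -40, -120],
    [60, -60, -180],
    [120, -80, -200],
  ],
  spin=[0, 0, 0, 0, 0, 0, 0],
)

```text
time_s: 39.15
tool_pos: [0.4948, -0.1861, 0.2539]
orientation: [-179.9, 0.2, -177.4]
wrist_force: [-0.7, -0.2, -0.1]
grip_width: 0.004
finger_force: 0.0
```

```bash
python3 - <<'E'
from car import *
a=grab("scene"); print(carrier(a)); caps(a,.18); save("c6.png",a["im"])
E
```

```text
39.15 [ 0.49478677 -0.18611421  0.25389871] [-179.94057361    0.2075016  -177.36585071]
[(48, 0.0839), (54, 0.1786), (53, 0.2738)]
cap 0 429 z 0.078 slope -0.006 tab 47 0.0786
cap 1 424 z 0.0782 slope -0.003 tab 51 0.0784
cap 2 416 z 0.0782 slope 0.004 tab 45 0.0792
ball 78 [ 0.5879 -0.0766  0.0955] [ 0.598 -0.065  0.101] [ 0.573 -0.088  0.085]
```

View pics/c6.png

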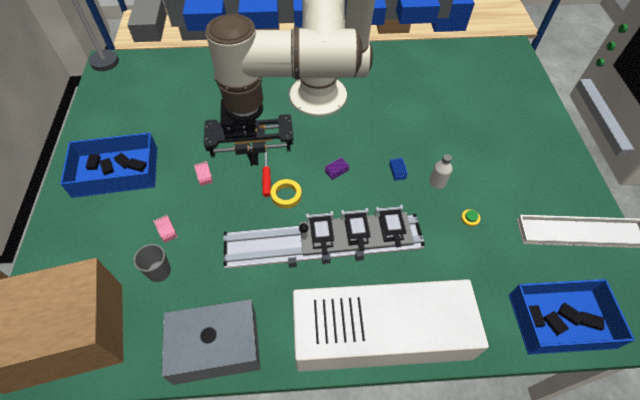

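The carrier rests at 181 mm (355,230), the caps are flat and the bystanders have not moved. No third module shows anywhere, so I hand the job in.

```bash
python3 -c "
from rig import bot
print(bot.job_done())"
```

```text
the job is handed in; nothing more can be done
None
```

The job is handed in at about 39 s of the 210 s allowed, with no verdict returned: both modules found are capped in nests 1 and 2, all three caps measured flat, the start button was pressed at the test station, and the carrier measured 181 mm (exit station).

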